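# Set and clamp the support leg of the desk camera stand

### The job

The desk camera's stand has a spring-loaded support leg. Take the leg by the upright grip of its cam lever and, with the lever still open, draw the leg straight out until the index bar on its carriage lines up with the pointed mark clip on the channel wall, and pause there a moment. Then, keeping the leg at that mark, slide the cam lever sideways fully closed, and finish still gripping the lever so that the leg stays held at its mark; do not knock the things standing around.

Things in the scene. Friction and masses are not known exactly. Their poses are not given: they have to be found in the camera images.
- stand: low desk stand, fixed: dark base plate 370 x 100 x 10 mm, aluminium channel (two walls 250 mm long, 10 mm thick, tops 30 mm above the table), dome camera (72 mm wide, top 72 mm above the table) 185 mm behind the origin. Origin on the table under the channel's middle; +x runs along the channel to the camera, +y left across it, z up. The leg comes out toward -x; the lever closes toward +y
- leg (a joint): how far the leg is drawn out toward the stand's -x, m: 0 in (its start) to 0.11 fully out. Its spring pulls it in with 2.4 N at 0, rising 0.2 N per 10 mm; let go, it runs back in, even with the lever closed. Leg: flat bar 32 mm wide, round foot 38 mm across at its front end, 160 mm in front of the stand's origin when in; carriage: dark plate 70 x 76 mm, up to 40 mm above the table
- cam_lever (a joint): how far the cam lever is slid across the leg's carriage toward the stand's +y, m: 0 open (starts within 4 mm of it) to 0.036 fully closed at its stop. About 2.5 N of friction; stays where it is left. It rides on the carriage and travels with the leg, so holding its grip holds the leg
- lever_grip (a point): point to grip on the cam lever: axis of its upright square black grip, 20 x 20 mm with sides along the stand's x and y, 76 mm above the table; its clear part runs from 48 to 96 mm above the table. With the leg in it is 45 mm behind (+x) the stand's origin; 18 mm right (-y) of the centre line when open, 18 mm left (+y) when closed
- leg_index (a point): middle of the top of the small bar sticking out on the right (-y) edge of the leg's carriage, over the right channel wall, 34 mm above the table; moves with the leg, level with the lever's grip along the channel
- mark_line (a point): length mark: middle of the top of the pointed steel clip (12 mm wide) fixed on the right channel wall, 34 mm above the table. The leg is at its mark when leg_index has the same x as this point in the stand's frame. The clip is 50 to 95 mm in front (-x) of where the index starts
- small_carton: small carton 62 x 88 x 45 mm, loose, left of the stand; origin under its centre
- masking_tape: roll of masking tape 104 mm across, 19 mm high, loose, lying right of the stand; origin under its centre
- usb_stick: usb stick 18 x 53 x 9 mm, loose, lying left of the leg; origin under its centre

How it is judged:
On the way, in this order (a step that is already met when the one before it is completed fails the run):
1. the leg is drawn out to its mark (index within 5 mm of the mark along the channel) and held there by the lever's grip, with the lever still open (under 12 mm) (x of leg_index in the frame of mark_line between -0.005 and 0.005 m and value of joint cam_lever below 0.012 m and contact force between the fingers and cam_lever above 1 N), for 0.2 s.
2. the lever is closed (at least 32 of 36 mm) with the leg still held within 5 mm of its mark (x of leg_index in the frame of mark_line between -0.005 and 0.005 m and value of joint cam_lever above 0.032 m and contact force between the fingers and cam_lever above 1 N), for 0.2 s.
At the end, for the whole second after the job is handed in: The fingers still grip the cam lever (over 1 N), the lever is closed (at least 32 of its 36 mm), the leg stands still with its index within 5 mm of the mark along the channel, and carton, tape and usb stick are within 20 mm of where they stood (all of step 2 and velocity of joint leg between -0.01 and 0.01 m/s and distance of each of small_carton, masking_tape, usb_stick from where it was at the start of the episode below 0.02 m); the arm keeps its last pose, push and grip.
It fails at once if the lever is slid more than half shut while the leg is over 8 mm off its mark (value of joint cam_lever above 0.018 m and (x of leg_index in the frame of mark_line above 0.008 m or x of leg_index in the frame of mark_line below -0.008 m)).
It fails at once if a thing standing around is knocked away by more than 20 mm (distance of any of small_carton, masking_tape, usb_stick from where it was at the start of the episode above 0.02 m).
It also fails if it takes over 38 s, if anything falls off the work surface, if the arm or the gripper's body presses on something with over 40 N, if the wrist force passes 120 N, or if a joint passes its speed limit or range.

### The arm

A 6-joint arm with a two-finger parallel gripper is mounted at the origin on a cart in front of the work surface, level with it; the furniture and walls round the work are solid. World frame = base frame: x ahead of the robot, y to its left, z up, the work surface at z = 0. Lengths are in m, angles in rad, forces in N, time in s.
With the tool pointing down it reaches from about 0.35 to 0.85 m from the base axis. Payload 8.1 kg.
Tool frame: the origin (TCP) lies on the centre line of the jaws, within the pads' length; the fingertips stand 19 mm ahead of it and the grasp point (between the pads) is the TCP; z points along the fingers, y is the line along which they close (so a half turn about z gives the same grasp; the last joint's range is limited). The gripper opens to 85 mm and grips with 20 to 120 N. Pads are 22 mm wide; open, the fingers measure 114 mm over their backs; the gripper's body (76 mm by 85 mm) begins 54 mm behind the grasp point. The pads swing forward as they close: fully open they stand 13 mm farther back than shut.
Start: joints at [1.101, 0.13, 1.488, -0, 1.523, -0.085], TCP at [0.225, 0.556, 0.23] pointing down, gripper open.
Joint ranges: [-2.96, 2.96], [-0.89, 2.26], [0.02, 2.5], [-1.34, 4.48], [0, 2.73], [-2.66, 2.66]. Speed limits (rad/s): [2.39, 2.39, 2.79, 3.14, 3.14, 3.14].

### API

Orientations are given as a unit quaternion [x, y, z, w].
In Python, from bench import ctrl gives the robot as it stands.
- The arm moves only by the shell command python3 -m handwheel 'ROWS' [FORCE]. ROWS is a JSON object of lists of equal length, an entry for each row: "hand": the opening, from -1 (shut) to 1 (fully open); "linear": the shift along the tool's x, y, z in m, a list of three; "dr": the turn, a rotation vector about the tool's x, y, z in rad, a list of three. A call has 1 to 8 rows; each row shifts and turns the commanded pose from where the row before left it, along the tool's axes as they then stand; what a row does not reach is not made up. A row lasts 1/12 s, in which the tool goes at most 41.7 mm and 7.16 degrees, less where a joint would pass 70% of its speed; a pose out of reach is approached as far as the arm can. A call with a gripper value outside its range is refused whole. The fingers move at their own pace and stop on an object; FORCE is the grip in N (left out, the last holds). Time passes only in rows, so rows that do not move let the fingers close. It gives the time, the measured TCP pose, the force, the opening and the grip force at its end, in the units of the state.
- ctrl.get_state(): the state, without advancing time (a new reading comes with each control period).
- ctrl.snapshot(name): name is "side" or "top"; returns (picture, depth): 480x640x3 uint8, blue, green, red; 480x640 float32, m along the optical axis (not along the pixel's ray), 0 where there is no reading.
- ctrl.get_calibration(name): a dict with "intrinsics" (3x3 intrinsics, pixels), "distortion" ([k1, k2, p1, p2, k3] as OpenCV has them; the pictures are not rectified), "cam_to_world" (4x4, takes a point from camera to world coordinates). Camera axes: x right, y up, looking along -z (the intrinsics and any distortion apply to the point x, -y, -z); pixel columns grow to the right and rows downward; lengths in m; the calibration is good to about 2 mm. A picture is of the moment at which its call begins. get_calibration takes no time and is no camera call.
- ctrl.hand_in(): hands the job in; it is judged then, once.
The state is a dict: "clock": time; "joints": joint angles; "qvel": joint speeds; "effort": joint torques, N m; "tcp_pos": TCP position; "tool_rot": TCP orientation; "force": force on the tool from outside, world axes, zero at the start; "torque": the same for the moment, N m; "opening": finger opening in m; "finger_force": force on a finger pad.
Only numpy, scipy, OpenCV 4.12 (cv2) and the standard library are available. Lean on these libraries where they do the work, as an engineer would, in place of code of your own. Each camera call takes 0.05 s, during which the arm holds its last target. There are 200 camera calls.

## Working session

There is one attempt and no reset: what is moved stays moved. The work goes in short steps, Python scripts to look and compute and a shell command to move; the robot and the scene stay as the last step left them, time stands still between calls to the robot, and variables do not carry over. Pictures are saved under pics/ and viewed, at most 10 in all, crops included, and the job is handed in when it is done.

```bash
mkdir -p pics; ls
cat > h.py <<'E'
import numpy as np, cv2
from bench import ctrl
def ray(name,u,v):
    c=ctrl.get_calibration(name);K=np.array(c["intrinsics"],float);T=np.array(c["cam_to_world"])
    p=cv2.undistortPoints(np.array([[[u,v]]],float),K,np.array(c["distortion"],float))[0,0]
    return T[:3,3],T[:3,:3]@np.array([p[0],-p[1],-1])
def onz(name,u,v,z):
    o,d=ray(name,u,v);return o+d*(z-o[2])/d[2]
def dep(name,u,v,D):
    o,d=ray(name,u,v);return o+d*D[int(v),int(u)]
E
python3 - <<'E'
from h import *
for n in("top","side"):
    p,d=ctrl.snapshot(n);cv2.imwrite(f"pics/{n}0.png",p);np.save(f"pics/{n}0.npy",d);print(np.array(ctrl.get_calibration(n)["cam_to_world"]).round(3).tolist())
s=ctrl.get_state();print(s)
E
```

```text
pics
[[-0.003, 0.987, -0.158, 0.395], [-1.0, 0.0, 0.019, 0.09], [0.019, 0.158, 0.987, 1.024], [0.0, 0.0, 0.0, 1.0]]
[[0.99, 0.101, -0.095, 0.435], [-0.137, 0.59, -0.796, -0.739], [-0.024, 0.801, 0.598, 0.677], [0.0, 0.0, 0.0, 1.0]]
{'clock': 0.1, 'joints': array([ 1.10062198e+00,  1.31121899e-01,  1.48917714e+00,  9.79908561e-06,
        1.52299505e+00, -8.53636200e-02]), 'qvel': array([-0.00099752, -0.00070091, -0.00177742, -0.00083091, -0.00040413,
       -0.00157562]), 'effort': array([ 1.62570832e-03, -5.70950532e+01, -5.01945627e+01, -7.55966289e-05,
        8.00191396e-03,  3.17900049e-05]), 'tcp_pos': array([0.22495887, 0.55569278, 0.22922396]), 'tool_rot': array([ 1.91220586e-01,  9.81546720e-01, -8.16767184e-04, -2.37982102e-04]), 'force': array([0.15734997, 0.0967454 , 0.14250334]), 'torque': array([ 0.00994403,  0.00884598, -0.00260234]), 'finger_force': 0.0, 'opening': 0.0855321781448346}
```

View pics/top0.png

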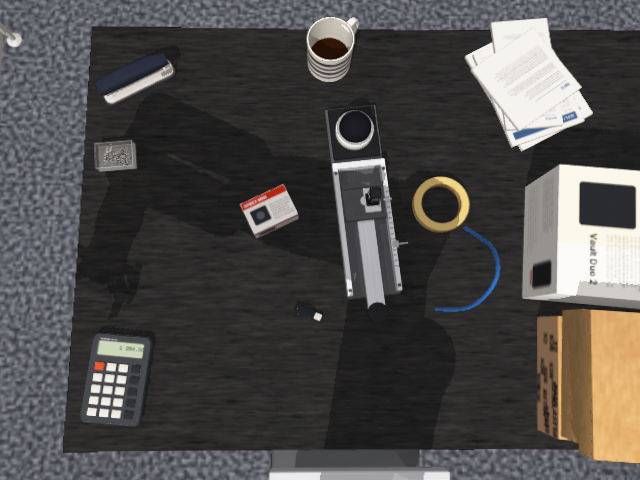

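View pics/side0.png

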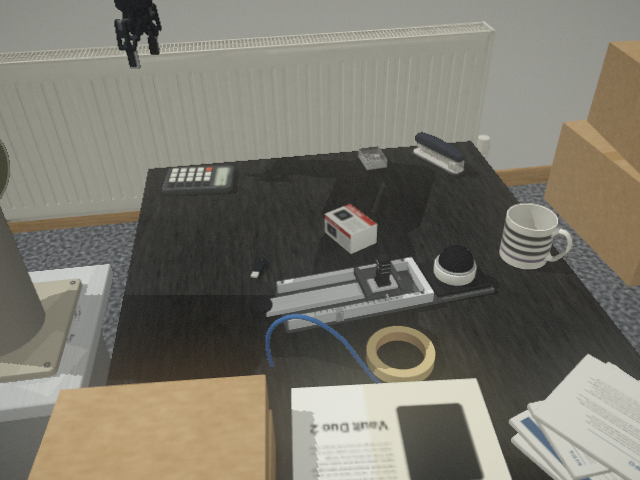

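The top view shows the stand running down the image: dome at (354,130), channel corners near (334,163), (385,158), (401,292) and (348,297), grip at about (373,193), and clip at about (402,243). The carton is at (270,210), the tape at (441,204) and the usb stick at (309,313). I'll zoom in on the stand.

Run:
```python
from h import *
p=cv2.imread("pics/top0.png");q=cv2.imread("pics/side0.png")
a=cv2.resize(p[150:310,320:420],None,fx=3.75,fy=3.75,interpolation=cv2.INTER_CUBIC)
b=cv2.resize(q[240:340,260:445],None,fx=2.3,fy=2.3,interpolation=cv2.INTER_CUBIC)
o=np.zeros((600,800,3),np.uint8);o[:,:375]=a;o[:230,375:375+425]=b[:230,:425];cv2.imwrite("pics/crop0.png",o)
for n,u,v,z in[("FL",334,163,.03),("FR",385,158,.03),("NR",401,292,.03),("NL",348,297,.03),("grip",373,193,.096),("clip",402,243,.034),("tape",441,204,.019),("carton",270,210,.045),("usb",309,313,.009),("box",523,298,.0)]:
    print(n,onz("top",u,v,z).round(4))
```

```text
FL [0.7019 0.0416 0.03  ]
FR [ 0.7118 -0.0543  0.03  ]
NR [ 0.4606 -0.0779  0.03  ]
NL [0.4517 0.0181 0.03  ]
grip [ 0.6278 -0.0225  0.096 ]
clip [ 0.5496 -0.0814  0.034 ]
tape [ 0.6261 -0.1592  0.019 ]
carton [0.6085 0.1592 0.045 ]
usb [0.4239 0.0883 0.009 ]
box [ 0.4516 -0.3095  0.    ]
```

View pics/crop0.png

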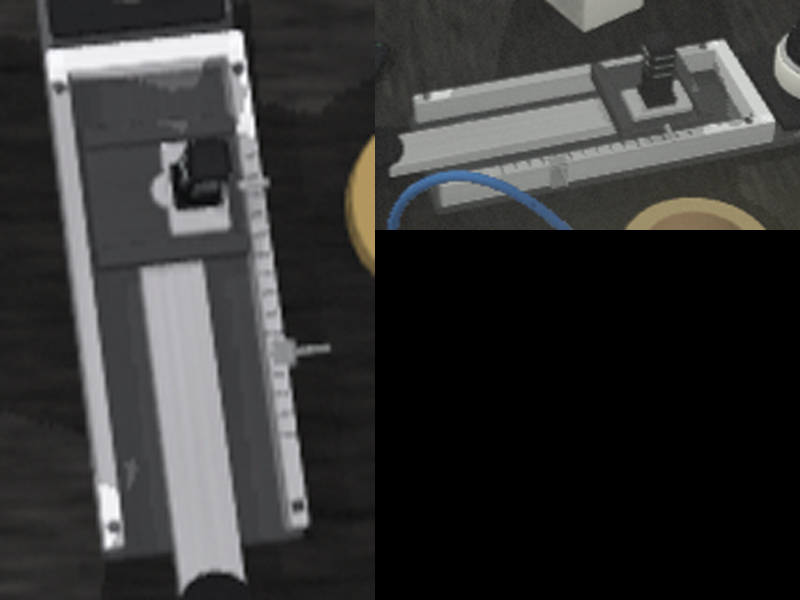

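The crop shows the grip top at crop (208,160), the index bar at (255,184) and the clip body at (285,350), all on the right wall. Next I'll compute the along-channel distances, with the side view as a check.

Run:
```python
from h import *
f=lambda x,y:(320+(x+.5)/3.75-.5,150+(y+.5)/3.75-.5)
g=lambda x,y:(260+(x-375+.5)/2.3-.5,240+(y+.5)/2.3-.5)
P={}
for n,v,c,z in[("grip","top",f(208,160),.096),("idx","top",f(255,184),.034),("clip","top",f(284,350),.034),("clipptr","top",f(325,348),.034),("idxS","side",g(669,132),.034),("clipS","side",g(559,164),.034),
 ("A","top",f(50,52),.03),("B","top",f(242,35),.03),("C","top",f(307,525),.03),("D","top",f(105,548),.03)]:
    P[n]=onz(v,*c,z)
ex=(P["B"]-P["C"]+P["A"]-P["D"])[:2];print("len",np.linalg.norm(ex)/2);ex/=np.linalg.norm(ex);ey=np.array([-ex[1],ex[0]])
o=sum(P[k] for k in"ABCD")[:2]/4;print("yaw",np.degrees(np.arctan2(ex[1],ex[0])),"o",o)
for k in P:print(k,P[k].round(4),((P[k][:2]-o)@ex).round(4),((P[k][:2]-o)@ey).round(4))
```

```text
len 0.24730833043540762
yaw 5.909533337900026 o [ 0.58243123 -0.01734258]
grip [ 0.629  -0.0262  0.096 ] 0.0454 -0.0136
idx [ 0.6325 -0.057   0.034 ] 0.0458 -0.0446
clip [ 0.5497 -0.0693  0.034 ] -0.0379 -0.0483
clipptr [ 0.5507 -0.0893  0.034 ] -0.039 -0.0683
idxS [ 0.6339 -0.0559  0.034 ] 0.0472 -0.0436
clipS [ 0.5505 -0.0757  0.034 ] -0.0378 -0.0548
A [0.7009 0.0435 0.03  ] 0.1241 0.0483
B [ 0.71   -0.0527  0.03  ] 0.1232 -0.0483
C [ 0.4649 -0.0789  0.03  ] -0.1232 -0.0491
D [0.454  0.0187 0.03  ] -0.1241 0.0491
```

```bash
python3 -m handwheel '{"hand":[1,1,1,1,1,1,1,1],"linear":[[0,0,0],[0,0,0],[0,0,0],[0,0,0],[0,0,0],[0,0,0],[0,0,0],[0,0,0]],"dr":[[0,0,0.12],[0,0,0.12],[0,0,0.12],[0,0,0.12],[0,0,0.12],[0,0,0.12],[0,0,0.12],[0,0,0.12]]}' 60
```

```text
clock: 0.77
tcp_pos: [0.2251, 0.5558, 0.2295]
tool_rot: [0.625, 0.78, -0.001, 0.0]
force: [0.3, -0.3, -0.2]
opening: 0.0858
finger_force: 0.0
```

```bash
python3 -m handwheel '{"hand":[1,1,1,1,1,1,1,1],"linear":[[0,0,0],[-0.031,0.017,0],[-0.031,0.017,0],[-0.031,0.017,0],[-0.031,0.017,0],[-0.031,0.017,0],[-0.031,0.017,0],[-0.031,0.017,0]],"dr":[[0,0,0.119],[0,0,0],[0,0,0],[0,0,0],[0,0,0],[0,0,0],[0,0,0],[0,0,0]]}'
python3 -m handwheel '{"hand":[1,1,1,1,1,1,1,1],"linear":[[-0.031,0.017,0],[-0.031,0.017,0],[-0.031,0.017,0],[-0.031,0.017,0],[-0.031,0.017,0],[-0.031,0.017,0],[-0.031,0.017,0],[-0.031,0.017,0]],"dr":[[0,0,0],[0,0,0],[0,0,0],[0,0,0],[0,0,0],[0,0,0],[0,0,0],[0,0,0]]}'
python3 -m handwheel '{"hand":[1,1,1,1,1,1,1],"linear":[[-0.031,0.017,0],[-0.031,0.017,0],[-0.031,0.017,0],[-0.031,0.017,0],[-0.031,0.02,0],[0,0,0],[0,0,0]],"dr":[[0,0,0],[0,0,0],[0,0,0],[0,0,0],[0,0,0],[0,0,0],[0,0,0]]}'
python3 - <<'E'
from h import *
p,d=ctrl.snapshot("side");cv2.imwrite("pics/s1.png",p)
s=ctrl.get_state();t=np.radians(5.8);R=np.array([[-np.sin(t),np.cos(t)],[np.cos(t),np.sin(t)]])
print(R@(np.array([.629,-.0262])-s["tcp_pos"][:2]), s["tool_rot"], s["tcp_pos"])
E
```

```text
clock: 1.43
tcp_pos: [0.3671, 0.3514, 0.2298]
tool_rot: [0.668, 0.744, -0.0, -0.0]
force: [0.5, -0.2, -0.2]
opening: 0.0853
finger_force: 0.0
clock: 2.1
tcp_pos: [0.5289, 0.1193, 0.2298]
tool_rot: [0.668, 0.744, -0.0, -0.0]
force: [0.1, 0.1, 0.4]
opening: 0.0854
finger_force: 0.0
clock: 2.68
tcp_pos: [0.6325, -0.0255, 0.2286]
tool_rot: [0.669, 0.743, -0.001, -0.001]
force: [-1.4, 1.0, -0.5]
opening: 0.0854
finger_force: 0.0
[-0.00175469 -0.00331408] [ 6.68796749e-01  7.43444563e-01 -4.45721132e-04 -9.44446574e-04] [ 0.63211979 -0.02411938  0.22907216]
```

```bash
python3 -m handwheel '{"hand":[1,1,1,1,1,1,1,1],"linear":[[-0.001,-0.003,0.025],[-0.001,0,0.025],[0,0,0.025],[0,0,0.025],[0,0,0.02],[0,0,0.02],[0,0,0.01],[0,0,0.0]],"dr":[[0,0,0],[0,0,0],[0,0,0],[0,0,0],[0,0,0],[0,0,0],[0,0,0],[0,0,0]]}'
python3 - <<'E'
from h import *
p,d=ctrl.snapshot("side");q,d=ctrl.snapshot("top")
o=np.zeros((500,800,3),np.uint8);o[:,:400]=cv2.resize(p[160:335,300:440],(400,500));o[:,400:]=cv2.resize(q[120:295,310:450],(400,500));cv2.imwrite("pics/c1.png",o)
E
```

```text
clock: 3.4
tcp_pos: [0.6271, -0.0245, 0.0772]
tool_rot: [0.668, 0.744, -0.001, -0.002]
force: [0.2, 0.4, 0.2]
opening: 0.0853
finger_force: 0.0
```

View pics/c1.png

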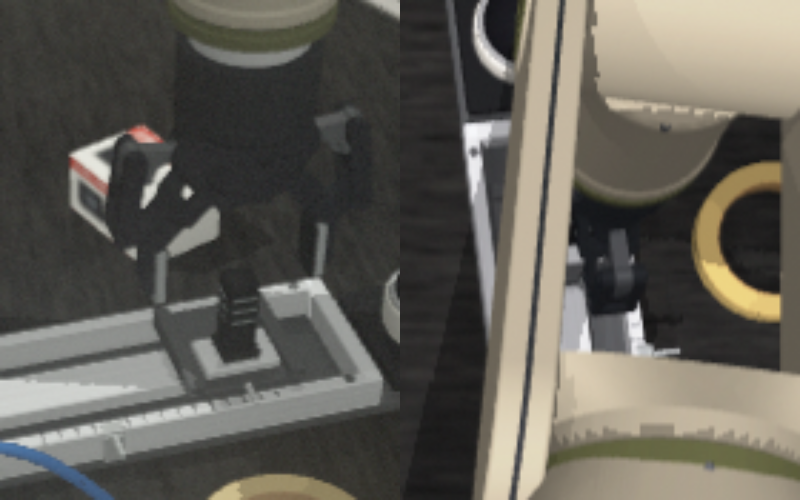

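The side crop shows the grip standing between the open fingers. Fingertips are at crop (160,300) and (320,272), the grip top at (238,270) and its base at (240,350). The fingers look slightly high or left, so I'll project the expected points to check the lateral alignment.

Run:
```python
from h import *
from scipy.spatial.transform import Rotation as Ro
c=ctrl.get_calibration("side");K=np.array(c["intrinsics"]);T=np.linalg.inv(c["cam_to_world"])
def pr(X):
    x=T[:3,:3]@X+T[:3,3];x=x*[1,-1,-1]
    u,v=cv2.projectPoints(x.reshape(1,3),np.zeros(3),np.zeros(3),K,np.array(c["distortion"]))[0][0,0]
    return ((u-300)*400/140).round(),((v-160)*500/175).round()
s=ctrl.get_state();R=Ro.from_quat(s["tool_rot"]).as_matrix();t=s["tcp_pos"];print(t)
for y in(-.043,.043):
  for x in(-.011,.011): print(y,x,pr(t+R@[x,y,.006]))
for z in (.096,.048):
  for dy in(0,-.01): print("grip",z,dy,pr(np.array([.629,-.0262+dy,z])))
# grip top-centre from side crop
print(onz("side",300+238*.35,160+275*.35,.096))
```

```text
[ 0.62964823 -0.02521832  0.08092898]
-0.043 -0.011 (np.float64(168.0), np.float64(329.0))
-0.043 0.011 (np.float64(157.0), np.float64(306.0))
0.043 -0.011 (np.float64(311.0), np.float64(303.0))
0.043 0.011 (np.float64(297.0), np.float64(280.0))
grip 0.096 0 (np.float64(235.0), np.float64(277.0))
grip 0.096 -0.01 (np.float64(239.0), np.float64(288.0))
grip 0.048 0 (np.float64(231.0), np.float64(341.0))
grip 0.048 -0.01 (np.float64(235.0), np.float64(352.0))
[ 0.63113722 -0.02483178  0.096     ]
```

```bash
python3 -m handwheel '{"hand":[1,-1,-1,-1,-1,-1,-1,-1],"linear":[[0,0.001,0.004],[0,0,0],[0,0,0],[0,0,0],[0,0,0],[0,0,0],[0,0,0],[0,0,0]],"dr":[[0,0,0],[0,0,0],[0,0,0],[0,0,0],[0,0,0],[0,0,0],[0,0,0],[0,0,0]]}' 60
python3 - <<'E'
from h import *
P=[]
for i in range(3):
    p,d=ctrl.snapshot("side");s=ctrl.get_state();P.append(s["tcp_pos"])
q,d=ctrl.snapshot("top")
print(np.array(P).round(4),s["force"],s["opening"],s["finger_force"],s["clock"])
cv2.imwrite("pics/c2.png",cv2.resize(p[180:320,250:440],(800,590),interpolation=cv2.INTER_CUBIC))
E
```

```text
clock: 4.17
tcp_pos: [0.6305, -0.026, 0.0767]
tool_rot: [0.668, 0.744, -0.0, -0.0]
force: [-3.4, 0.1, 5.6]
opening: 0.0185
finger_force: 60.7
[[ 0.6306 -0.026   0.0767]
 [ 0.6306 -0.026   0.0767]
 [ 0.6305 -0.026   0.0767]] [-4.38308102 -0.10751857  4.52672991] 0.01869249780870384 60.68637549877167 4.3167
```

View pics/c2.png

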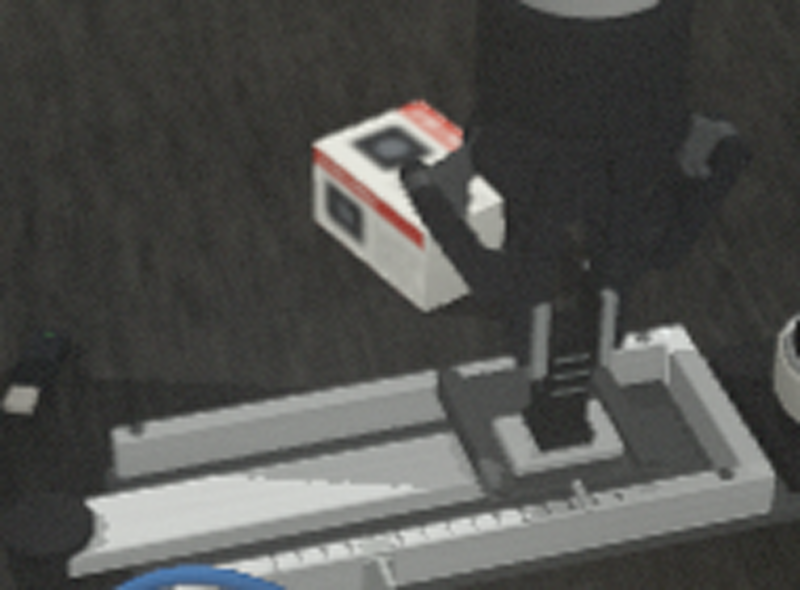

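The grip is held (opening 18.7 mm, 60 N). Now I'll draw the leg out.

```bash
python3 -m handwheel '{"hand":[-1,-1,-1,-1,-1,-1,-1,-1],"linear":[[0,-0.005,0],[0,-0.01,0],[0,-0.01,0],[0,-0.01,0],[0,-0.01,0],[0,-0.01,0],[0,-0.01,0],[0,-0.01,0]],"dr":[[0,0,0],[0,0,0],[0,0,0],[0,0,0],[0,0,0],[0,0,0],[0,0,0],[0,0,0]]}'
python3 -m handwheel '{"hand":[-1,-1,-1,-1],"linear":[[0,-0.005,0],[0,0,0],[0,0,0],[0,0,0]],"dr":[[0,0,0],[0,0,0],[0,0,0],[0,0,0]]}'
python3 - <<'E'
from h import *
p,d=ctrl.snapshot("side");q,d=ctrl.snapshot("top")
cv2.imwrite("pics/s3.png",p)
cv2.imwrite("pics/c3.png",cv2.resize(p[240:340,260:400],(800,571),interpolation=cv2.INTER_CUBIC));cv2.imwrite("pics/t3.png",cv2.resize(q[150:310,320:500],(675,600),interpolation=cv2.INTER_CUBIC))
s=ctrl.get_state();t=np.radians(5.8);print((s["tcp_pos"]-[.6306,-.026,.0767])[:2]@[np.cos(t),np.sin(t)],s["tcp_pos"],s["force"])
E
```

```text
clock: 5.03
tcp_pos: [0.557, -0.0342, 0.0767]
tool_rot: [0.668, 0.744, 0.001, 0.002]
force: [4.8, -1.1, -0.9]
opening: 0.0186
finger_force: 59.9
clock: 5.37
tcp_pos: [0.552, -0.0347, 0.0767]
tool_rot: [0.668, 0.744, 0.0, 0.001]
force: [3.8, -2.1, 1.9]
opening: 0.0187
finger_force: 60.4
-0.0790017671385634 [ 0.55206751 -0.03462202  0.07670719] [ 4.23181276 -1.31366739  2.57207726]
```

View pics/c3.png

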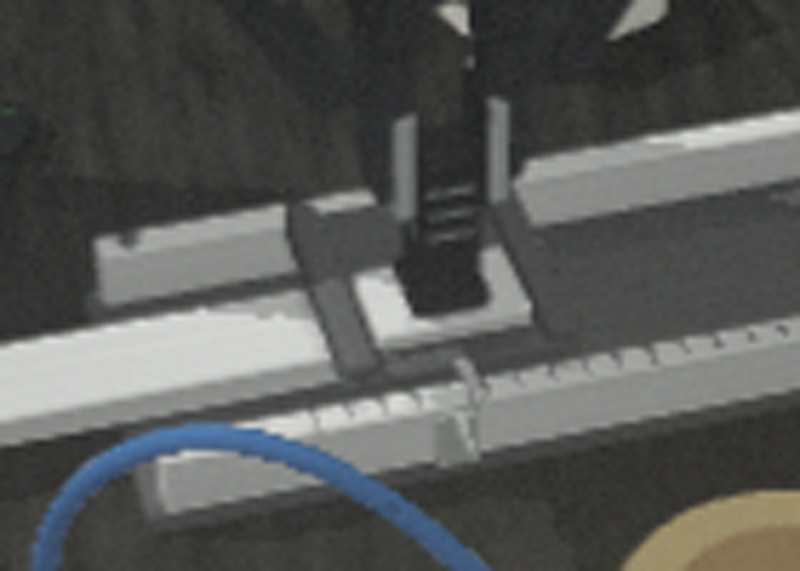

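The side crop shows the index bar at crop (460,362) to (478,398), just right of the clip body, whose top edge runs about 437–477 at v≈412. The leg still has a few millimetres to go. I'll take a closer look.

Run:
```python
from h import *
p=cv2.imread("pics/s3.png");q=cv2.imread("pics/side0.png")
a=cv2.resize(p[295:325,325:353],(400,429),interpolation=cv2.INTER_CUBIC)
b=cv2.resize(q[295:325,325:353],(400,429),interpolation=cv2.INTER_CUBIC)
cv2.imwrite("pics/c4.png",cv2.convertScaleAbs(np.hstack([a,b]),alpha=1.3))
```

```text
(no output)
```

View pics/c4.png

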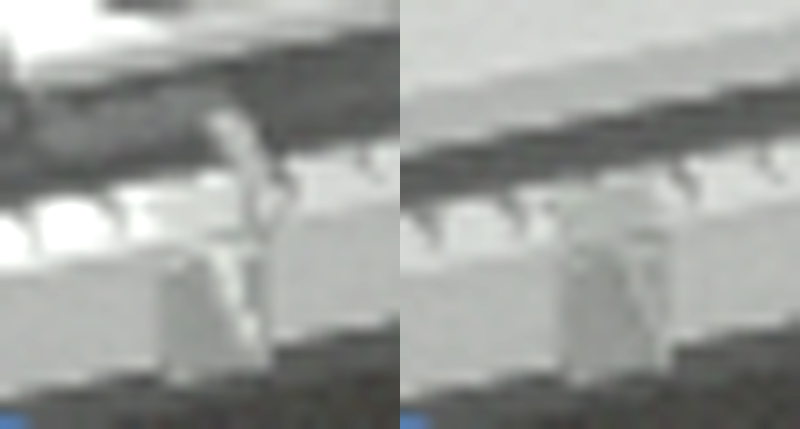

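View pics/t3.png

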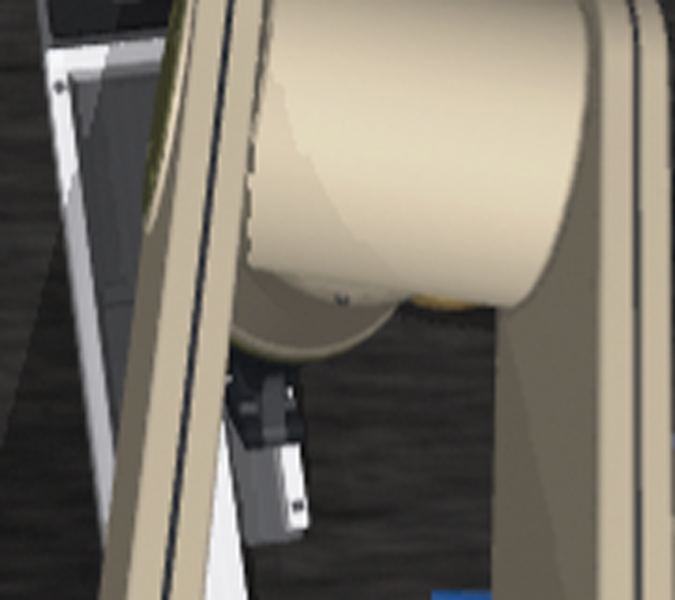

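The side close-up shows the index bar at crop (218,115)–(272,205). The clip pointer runs outward from (213,245) to (256,345), with the clip body at 165–265. I'll cast these onto z = 34 mm.

Run:
```python
from h import *
t=np.radians(5.7);o=np.array([.5824,-.0173])
k=28/400
for n,x,y in[("bar in",220,115),("bar mid",245,160),("bar out",270,203),("clip topfront C",213,243),("L",165,262),("R",265,235),("ptr tip",256,345),("clip back L",150,190),("clip back R",248,178),("tick",110,190),("tick2",130,222)]:
    P=onz("side",325+x*k-.5,295+y*k-.5,.034)[:2]-o
    print(n,(P@[np.cos(t),np.sin(t)]).round(4),(P@[-np.sin(t),np.cos(t)]).round(4))
```

```text
bar in -0.0319 -0.0358
bar mid -0.0312 -0.0438
bar out -0.0304 -0.0513
clip topfront C -0.0383 -0.0559
L -0.0444 -0.0575
R -0.0323 -0.0562
ptr tip -0.0381 -0.0728
clip back L -0.0429 -0.0457
clip back R -0.0317 -0.0467
tick -0.0473 -0.0446
tick2 -0.0465 -0.0502
```

About 7 mm remains by the side view and 5–6 mm by the top. I'll move 6 mm and look again.

```bash
python3 -m handwheel '{"hand":[-1,-1,-1,-1,-1,-1,-1],"linear":[[0,-0.003,0],[0,-0.003,0],[0,0,0],[0,0,0],[0,0,0],[0,0,0],[0,0,0]],"dr":[[0,0,0],[0,0,0],[0,0,0],[0,0,0],[0,0,0],[0,0,0],[0,0,0]]}'
python3 - <<'E'
from h import *
p,d=ctrl.snapshot("side");cv2.imwrite("pics/s5.png",p)
cv2.imwrite("pics/c5.png",cv2.convertScaleAbs(cv2.resize(p[295:325,325:353],(560,600),interpolation=cv2.INTER_CUBIC),alpha=1.2))
E
```

```text
clock: 6.05
tcp_pos: [0.5458, -0.0351, 0.0767]
tool_rot: [0.668, 0.744, 0.0, 0.0]
force: [4.6, -2.4, 4.8]
opening: 0.0189
finger_force: 60.8
```

View pics/c5.png

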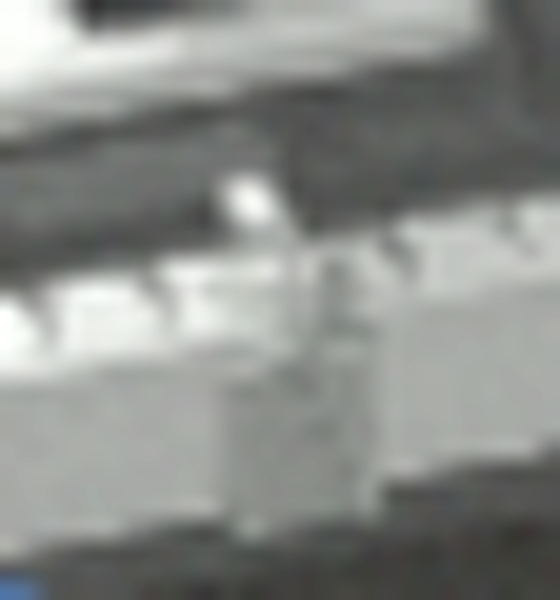

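The bar now sits almost opposite the clip, at about (245,190) with the clip's top-front centre at (298,343). About 1–2 mm remains, so I'll add 1 mm, pause, and then start closing.

```bash
python3 -m handwheel '{"hand":[-1,-1,-1,-1,-1,-1,-1],"linear":[[0,-0.001,0],[0,0,0],[0,0,0],[0,0,0],[0,0,0],[0,0,0],[0,0,0]],"dr":[[0,0,0],[0,0,0],[0,0,0],[0,0,0],[0,0,0],[0,0,0],[0,0,0]]}'
python3 -m handwheel '{"hand":[-1,-1,-1,-1,-1,-1,-1,-1],"linear":[[0.003,0,0],[0.004,0,0],[0.005,0,0],[0.005,0,0],[0.005,0,0],[0.005,0,0],[0,0,0],[0,0,0]],"dr":[[0,0,0],[0,0,0],[0,0,0],[0,0,0],[0,0,0],[0,0,0],[0,0,0],[0,0,0]]}'
```

```text
clock: 6.68
tcp_pos: [0.5447, -0.0353, 0.0767]
tool_rot: [0.668, 0.744, 0.0, 0.0]
force: [4.7, -1.9, 5.3]
opening: 0.0188
finger_force: 60.9
clock: 7.35
tcp_pos: [0.5417, -0.0075, 0.0766]
tool_rot: [0.668, 0.744, 0.001, -0.0]
force: [3.9, 2.0, 6.0]
opening: 0.0187
finger_force: 60.9
```

```bash
python3 -m handwheel '{"hand":[-1,-1,-1,-1],"linear":[[0.002,0,0],[0.002,0,0],[0,0,0],[0,0,0]],"dr":[[0,0,0],[0,0,0],[0,0,0],[0,0,0]]}'
python3 -m handwheel '{"hand":[-1,-1,-1,-1],"linear":[[0.001,0,0],[0.001,0,0],[0,0,0],[0,0,0]],"dr":[[0,0,0],[0,0,0],[0,0,0],[0,0,0]]}'
```

```text
clock: 7.68
tcp_pos: [0.5414, -0.0041, 0.0767]
tool_rot: [0.668, 0.744, 0.0, 0.0]
force: [4.0, 0.5, 6.0]
opening: 0.0181
finger_force: 60.9
clock: 8.02
tcp_pos: [0.5412, -0.0031, 0.0766]
tool_rot: [0.668, 0.744, -0.0, 0.001]
force: [5.4, -5.8, 5.4]
opening: 0.0186
finger_force: 60.8
```

```bash
python3 -m handwheel '{"hand":[-1,-1,-1,-1,-1],"linear":[[0.001,0,0],[0,0,0],[0,0,0],[0,0,0],[0,0,0]],"dr":[[0,0,0],[0,0,0],[0,0,0],[0,0,0],[0,0,0]]}'
python3 - <<'E'
from h import *
p,d=ctrl.snapshot("side");s=ctrl.get_state();print(s["tcp_pos"],s["force"])
o=np.zeros((600,800,3),np.uint8);o[:300]=cv2.resize(p[220:340,180:500],(800,300),interpolation=cv2.INTER_CUBIC);o[300:]=cv2.resize(p[285:330,300:420],(800,300),interpolation=cv2.INTER_CUBIC)
cv2.imwrite("pics/c6.png",cv2.convertScaleAbs(o,alpha=1.2))
E
```

```text
clock: 8.43
tcp_pos: [0.5412, -0.003, 0.0767]
tool_rot: [0.668, 0.744, -0.001, 0.001]
force: [4.0, -8.8, 4.7]
opening: 0.0185
finger_force: 60.7
[ 0.54125427 -0.00297593  0.07665598] [ 5.04802698 -8.43442833  4.05437376]
```

View pics/c6.png

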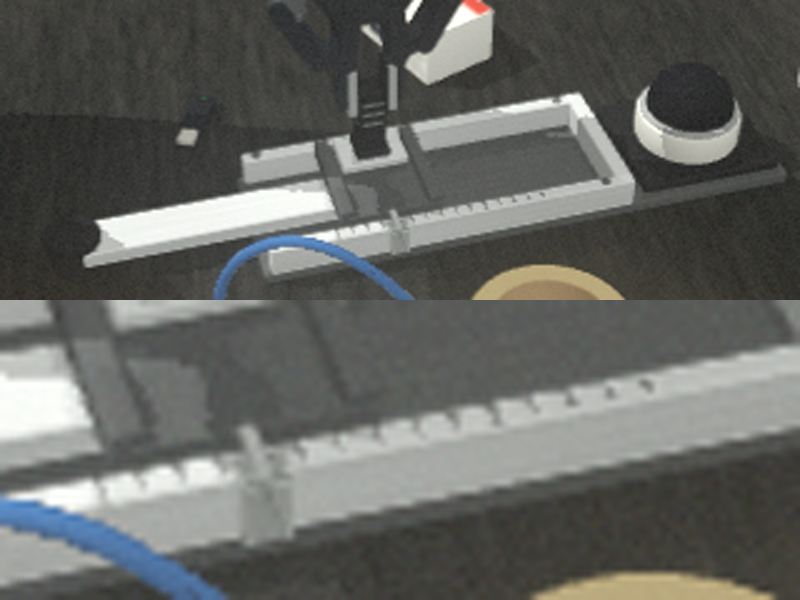

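The final picture shows the index bar at (250,440) in the lower crop, running into the clip at (265,480). The lever is against its stop and the carton, usb stick and tape haven't moved.

```bash
python3 -c "
from bench import ctrl
print(ctrl.hand_in())"
```

```text
the job is handed in; nothing more can be done
None
```

I drew the leg out to its mark, slid the lever closed to its stop while holding the leg there, and handed in at about 8.5 s still gripping the lever with 60 N; hand-in returned no verdict.

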